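# Turn the dough roller's star wheel until its oil stem stands upright

### The job

The dough roller is due for oiling: push the spokes of its star wheel round, one after another, until the short capped oil stem on the hub points straight up, and leave the wheel at rest like that. The roller must stay standing where it is, and the things lying around it must not be disturbed.

Things in the scene. Friction and masses are not known exactly. Their poses are not given: they have to be found in the camera images.
- roller: Steel hand dough roller standing loose on four feet (about 6.7 kg). Origin on the table straight below the wheel's centre; x axis level, along the axle from the wheel into the machine (roughly away from the robot), y left, z up. End plates and rollers: x = 46 to 229, y = -84 to 84, top at z = 168 mm. The wheel stands in front of them in the plane x = 0.
- hub (a point): Centre of the star wheel on the axle, 140 mm above the table. No rim: hub of radius 25 mm (x = -30 to 18 mm) with five straight round steel spokes, 13 mm thick, 72 degrees apart in the plane x = 0, each ending in a black ball (22 mm diameter) centred 112 mm from the axle; outermost radius 123 mm. 46 mm free between the wheel's plane and the machine.
- oil_stem (a point): Outer end of the oil stem, 76 mm from the axle: a short steel tube (12 mm thick) with a thicker round cap (20 mm), no ball, standing radially on the hub half-way between two spokes (36 degrees from each). This point's z axis points outwards along the stem, its x axis along the axle like the roller's. It starts 115 to 180 degrees from upright, on either side.
- wheel (a joint): Wheel turn in rad: 0 or 6.283 = stem straight up; grows clockwise as the robot sees it (wheel top moving to the roller's -y). At q the stem points to y = -sin q, z = cos q (roller frame); spokes stand at q + 36, 108, 180, 252, 324 degrees clockwise from up. No stops, turns both ways; needs 0.25 N m (3 N at a spoke); balanced, stays where left.
- bowls: Stack of pulp bowls, 153 mm across, 68 mm high, on the table to the right of the roller. Origin at the centre of its underside. Bystander.
- dough_scraper: Flat dough scraper, 89x124x18 mm, lying on the table to the right. Origin at the centre of its underside. Bystander.
- ladle: Small steel measuring spoon, 41x132x16 mm, lying on the table to the right. Origin at the centre of its underside. Bystander.
- tape: Roll of tape, 100 mm across, 25 mm high, lying flat on the table at the front left. Origin at the centre of its underside. Bystander.

How it is judged:
By the outcome, as a careful person would: the job done as asked, in the order asked, and still so for the second after the job is handed in, with the robot touching nothing.
It also fails if it takes over 51 s, if anything falls off the work surface, if the arm or the gripper's body presses on something with over 40 N, if the wrist force passes 120 N, or if a joint passes its speed limit or range.

### The arm

A 7-joint arm with a two-finger parallel gripper is mounted at the origin on the work surface; the furniture and walls round the work are solid. World frame = base frame: x ahead of the robot, y to its left, z up, the work surface at z = 0. Lengths are in m, angles in rad, forces in N, time in s.
With the tool pointing down it reaches from about 0.35 to 0.9 m from the base axis. Payload 8.1 kg.
Tool frame: the origin (TCP) lies at the centre of the arm's flange, where the gripper is bolted on; the fingertips stand 178 mm ahead of it and the grasp point (between the pads) lies 159 mm ahead of it; z points along the fingers, y is the line along which they close (so a half turn about z gives the same grasp; the last joint's range is limited). The gripper opens to 92 mm and grips with 3 to 60 N. Pads are 19 mm wide; open, the fingers measure 130 mm over their backs; the gripper's body (75 mm by 190 mm) begins 47 mm behind the grasp point.
Start: joints at [1, 0.434, 0.025, 1.573, -0.012, 1.134, -0.075], TCP at [0.282, -0.558, 0.405] pointing down, gripper open.
Joint ranges: [-2.62, 2.62], [-0.44, 2.09], [-1.27, 1.32], [0.08, 2.57], [-1.32, 4.46], [0.12, 2], [-2.74, 2.74]. Speed limits (rad/s): [2.22, 2.22, 3.01, 3.01, 3.14, 3.14, 3.14].

### API

Orientations are given as a rotation vector (axis times angle).
In Python, from cell import arm gives the robot as it stands. The module is installed in compiled form; this text tells all that it offers.
- The arm moves only by the shell command python3 -m inch 'ROWS' [FORCE]. ROWS is text: rows parted by semicolons, each of 5 numbers parted by spaces: the shift along the tool's x, y, z in m, then the turn about the tool's z in rad, then the finger opening in m, from 0 to 0.0918. In form: x y z roll fingers; .... A call has 1 to 5 rows; each row is the pose to reach, as a shift and turn from the pose commanded when the call began, along the tool's axes at that moment; what a row does not reach only later rows make up. A row lasts 1/10 s, in which the tool goes at most 50 mm and 8.59 degrees, less where a joint would pass 70% of its speed; a pose out of reach is approached as far as the arm can. A call with a gripper value outside its range is refused whole. The fingers move at their own pace and stop on an object; FORCE is the grip in N (left out, the last holds). Time passes only in rows, so rows that repeat a pose let the fingers close. It gives the time, the measured TCP pose, the force, the opening and the grip force at its end, in the units of the state.
- arm.observe(): the state, without advancing time (a new reading comes with each control period).
- arm.get_image(name): name is "side" or "top"; returns the picture (420x560x3 uint8, red, green, blue); there is no depth.
- arm.get_calibration(name): a dict with "intrinsics" (3x3 intrinsics, pixels), "pose" (4x4, takes a point from camera to world coordinates). Camera axes: x right, y up, looking along -z (the intrinsics and any distortion apply to the point x, -y, -z); pixel columns grow to the right and rows downward; lengths in m; the calibration is good to about 2 mm. A picture is of the moment at which its call begins. get_calibration takes no time and is no camera call.
- arm.sign_off(): hands the job in; it is judged then, once.
Trained networks look in the newest picture that a camera, given by its name, has taken for a name from the list of things; names that differ only in an ending like _2 or _b are one class to them, and where a whole thing is asked for, a point or a joint stands for the part that bears it (a point fixed in the world has none). Each returns a list of dicts, best first, with "conf" (0 to 1); they miss things now and then, are a little off and sometimes report something else, mostly with a low value. They report only what shows in the picture. A call takes as long as a camera call.
- arm.look_for(camera, query): "point" ([row, column] in pixels, amid what is visible of it).
- arm.silhouettes(camera, query): "region" (420x560 bool, what is visible of it) and "point" ([row, column] in pixels, amid what is visible of it).
- arm.place_of(camera, query): "point" ([row, column] in pixels: a listed point, or the origin of a listed thing).
The state is a dict: "clock": time; "joints": joint angles; "dq": joint speeds; "joint_efforts": joint torques, N m; "position": TCP position; "ee_rot": TCP orientation; "force": force on the tool from outside, world axes, zero at the start; "ft_torque": the same for the moment, N m; "width": opening from 0.0 (shut) to 1.0 (fully open); "gripper_force": force on a finger pad.
Only numpy, scipy, OpenCV 4.12 (cv2) and the standard library are available. Lean on these libraries where they do the work, as an engineer would, in place of code of your own. Each camera call takes 0.05 s, during which the arm holds its last target. There are 200 camera calls.

## Working session

There is one attempt and no reset: what is moved stays moved. The work goes in short steps, Python scripts to look and compute and a shell command to move; the robot and the scene stay as the last step left them, time stands still between calls to the robot, and variables do not carry over. Pictures are saved under pics/ and viewed, at most 10 in all, crops included, and the job is handed in when it is done.

```bash
mkdir -p pics
python3 - <<'E'
from cell import arm
import cv2,numpy as np
for c in("side","top"):
    im=arm.get_image(c); cv2.imwrite(f"pics/{c}0.png",cv2.cvtColor(im,cv2.COLOR_RGB2BGR))
    k=arm.get_calibration(c); print(c,k["intrinsics"].round(1).tolist(),k["pose"].round(3).tolist(),[x for x in k])
    for q in("roller","hub","oil_stem","bowls","dough_scraper","ladle","tape"):
        print(q,[(np.round(d["point"],1).tolist(),round(d["conf"],2)) for d in arm.place_of(c,q)[:3]])
s=arm.observe();print(s["clock"],s["position"],s["ee_rot"],s["width"])
E
```

```text
side [[475.9, 0.0, 270.5], [0.0, 475.9, 211.6], [0.0, 0.0, 1.0]] [[-0.956, 0.114, -0.27, 0.178], [-0.292, -0.45, 0.844, 1.077], [-0.026, 0.886, 0.464, 0.742], [0.0, 0.0, 0.0, 1.0]] ['intrinsics', 'pose']
roller []
hub [([217.6, 253.5], 0.6)]
oil_stem [([241.8, 253.2], 0.62)]
bowls [([216.8, 357.6], 0.61)]
dough_scraper [([205.1, 251.0], 0.55)]
ladle [([216.1, 292.1], 0.59)]
tape [([317.3, 307.2], 0.77)]
top [[399.1, 0.0, 279.1], [0.0, 399.1, 213.6], [0.0, 0.0, 1.0]] [[0.027, 0.994, -0.107, 0.432], [-0.999, 0.028, 0.016, -0.035], [0.019, 0.106, 0.994, 1.125], [0.0, 0.0, 0.0, 1.0]] ['intrinsics', 'pose']
roller [([213.4, 251.0], 0.81)]
hub [([206.1, 246.6], 0.56)]
oil_stem [([210.5, 226.6], 0.91)]
bowls [([297.5, 360.8], 0.75), ([217.4, 361.2], 0.5)]
dough_scraper [([172.4, 363.3], 0.88)]
ladle [([217.2, 363.6], 0.49)]
tape [([275.7, 180.2], 0.65)]
0.8 [ 0.28177382 -0.5578761   0.4047568 ] [ 3.05604654e+00  7.27934713e-01 -5.64597449e-05] 1.0016246568625842
```

View pics/side0.png

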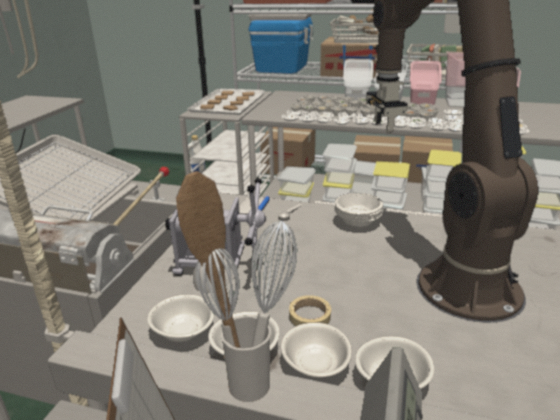

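View pics/top0.png

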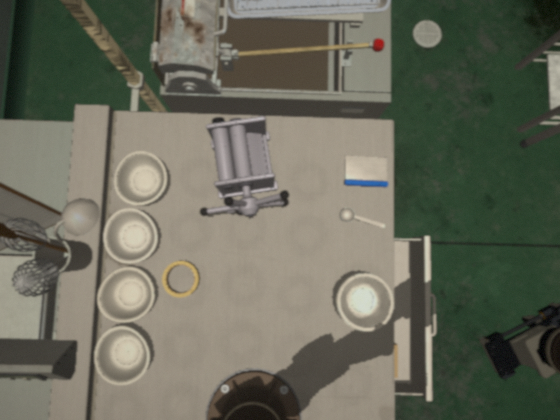

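```bash
cat > h.py <<'E'
from cell import arm
import cv2,numpy as np
def proj(c,P):
    k=arm.get_calibration(c);T=np.linalg.inv(k["pose"]);P=np.atleast_2d(P)
    p=P@T[:3,:3].T+T[:3,3];p=p*[1,-1,-1];u=p@k["intrinsics"].T
    return u[:,:2]/u[:,2:]      # col,row
def ray(c,col,row):
    k=arm.get_calibration(c);d=np.linalg.inv(k["intrinsics"])@[col,row,1]
    return k["pose"][:3,3],k["pose"][:3,:3]@(d*[1,-1,-1])
def onz(c,row,col,z):
    o,d=ray(c,col,row);return o+d*(z-o[2])/d[2]
def w(pose,P):
    x,y,a=pose;c,s=np.cos(a),np.sin(a);P=np.atleast_2d(P)
    return P@np.array([[c,s,0],[-s,c,0],[0,0,1]])+[x,y,0]
def wheel(q):
    a=q+np.radians([36,108,180,252,324]);b=np.c_[0*a,-.112*np.sin(a),.14+.112*np.cos(a)]
    return np.r_[b,[[0,-.076*np.sin(q),.14+.076*np.cos(q)]],[[0,0,.14]]]
E
python3 - <<'E'
from h import *
for r,c,n,z in((206.1,246.6,'hub',.14),(213.4,251,'roller',0),(297.5,360.8,'bowls',0),(172.4,363.3,'scr',0),(215,362,'ladle',.01),(279,180,'tape',0)): print(n,onz("top",r,c,z).round(3))
for c,box in(("side",(140,160,130,110)),("top",(180,105,120,120))):
    im=cv2.cvtColor(arm.get_image(c),cv2.COLOR_RGB2BGR);x,y,a,b=box
    cv2.imwrite(f"pics/{c}1.png",cv2.resize(im[y:y+b,x:x+a],None,fx=5,fy=5,interpolation=cv2.INTER_CUBIC))
E
```

```text
hub [0.554 0.03  0.14 ]
roller [0.551 0.026 0.   ]
bowls [ 0.324 -0.287  0.   ]
scr [ 0.679 -0.293  0.   ]
ladle [ 0.554 -0.287  0.01 ]
tape [0.363 0.217 0.   ]
```

View pics/side1.png

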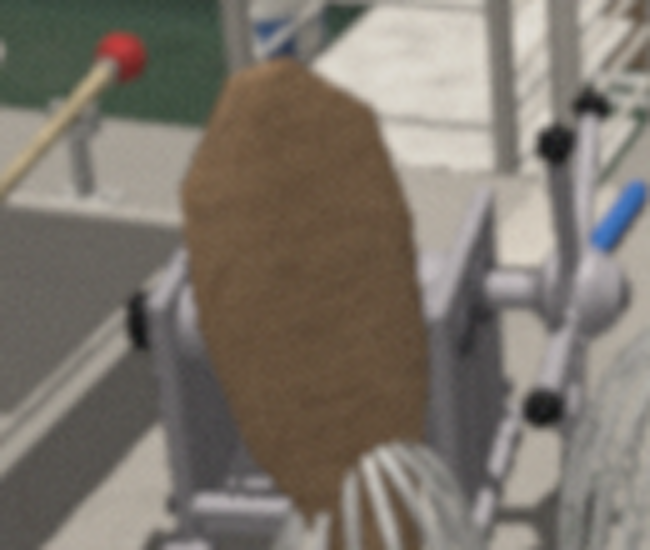

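View pics/top1.png

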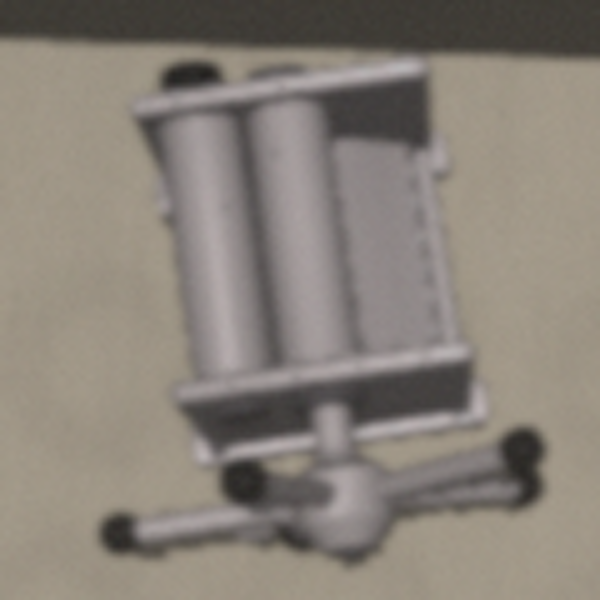

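```bash
cat >> h.py <<'E'
from scipy.optimize import least_squares
def fit(obs,grid=np.arange(0,6.28,.1),p0=(.554,.028,.2),q0=None):
    def res(p):
        B=w(p[:3],wheel(p[3])[:5]);r=[]
        for c,pts in obs.items():
            U=proj(c,B)
            for o in pts:
                d=U-o;r+=list(d[np.argmin((d**2).sum(1))])
        return np.array(r)
    S=sorted((least_squares(res,[*p0,q]) for q in grid),key=lambda s:s.cost)
    return S
E
python3 - <<'E'
from h import *
obs={"side":[(258.2,181),(251,189),(248.8,241)],"top":[(204,211.6),(228.6,201.2),(284.2,194.6),(285,202.6)]}
S=fit(obs)
for s in S[:6]: print(s.cost,s.x.round(4),s.fun.round(1))
p=S[0].x
for k in range(5):
    q=p[3]+k*2*np.pi/5
    print(k,q%6.283,{c:proj(c,w(p[:3],wheel(q)[5:])).round(1).tolist() for c in obs})
print(w(p[:3],wheel(p[3])).round(3))
for c in obs: print([(np.round(d["point"],1).tolist(),round(d["conf"],2)) for d in arm.look_for(c,"oil_stem")[:3]],[(np.round(d["point"],1).tolist(),round(d["conf"],2)) for d in arm.place_of(c,"oil_stem")[:3]])
E
```

```text
Traceback (most recent call last):
  File "h.py", line 27, in fit
    S=sorted((least_squares(res,[*p0,q]) for q in grid),key=lambda s:s.cost)
  File "h.py", line 27, in <genexpr>
    S=sorted((least_squares(res,[*p0,q]) for q in grid),key=lambda s:s.cost)
              ~~~~~~~~~~~~~^^^^^^^^^^^^^
  File "h.py", line 23, in res
    U=proj(c,B)
  File "h.py", line 4, in proj
    k=arm.get_calibration(c);T=np.linalg.inv(k["pose"]);P=np.atleast_2d(P)
ValueError: time passes only in moves, steps and waits
```

```bash
python3 - <<'E'
s=open('h.py').read()
s=s.replace("def proj","CAL={c:arm.get_calibration(c) for c in('side','top')}\ndef proj",1).replace("k=arm.get_calibration(c);","k=CAL[c];")
open('h.py','w').write(s)
E
python3 - <<'E'
from h import *
obs={"side":[(258.2,181),(251,189),(248.8,241)],"top":[(204,211.6),(228.6,201.2),(284.2,194.6),(285,202.6)]}
S=fit(obs)
for s in S[:4]: print(s.cost,s.x.round(4),s.fun.round(1))
p=S[0].x
for k in range(5):
    q=p[3]+k*2*np.pi/5
    print(k,q%6.283,{c:proj(c,w(p[:3],wheel(q)[5:])).round(1).tolist() for c in obs})
print(w(p[:3],wheel(p[3])).round(3))
for c in obs: print([(np.round(d["point"],1).tolist(),round(d["conf"],2)) for d in arm.look_for(c,"oil_stem")[:3]],[(np.round(d["point"],1).tolist(),round(d["conf"],2)) for d in arm.place_of(c,"oil_stem")[:3]])
E
```

```text
0.44590527968119803 [0.5581 0.0253 0.1847 4.042 ] [ 0.2 -0.2  0.  -0.6 -0.1  0.3  0.1  0.1 -0.2 -0.   0.1  0.3 -0.2 -0.4]
0.44590527968120447 [0.5581 0.0253 0.1847 1.5288] [ 0.2 -0.2  0.  -0.6 -0.1  0.3  0.1  0.1 -0.2 -0.   0.1  0.3 -0.2 -0.4]
0.4459052796812046 [0.5581 0.0253 0.1847 0.2721] [ 0.2 -0.2  0.  -0.6 -0.1  0.3  0.1  0.1 -0.2 -0.   0.1  0.3 -0.2 -0.4]
0.4459052796812057 [0.5581 0.0253 0.1847 0.2721] [ 0.2 -0.2  0.  -0.6 -0.1  0.3  0.1  0.1 -0.2 -0.   0.1  0.3 -0.2 -0.4]
0 4.0420325841202285 {'side': [[252.5, 244.9], [254.9, 218.0]], 'top': [[226.9, 210.4], [248.6, 204.6]]}
1 5.298669645556146 {'side': [[250.7, 215.3], [254.9, 218.0]], 'top': [[221.1, 206.4], [248.6, 204.6]]}
2 0.2723067069920626 {'side': [[254.9, 189.9], [254.9, 218.0]], 'top': [[255.5, 199.1], [248.6, 204.6]]}
3 1.5289437684279799 {'side': [[258.7, 204.2], [254.9, 218.0]], 'top': [[278.7, 199.7], [248.6, 204.6]]}
4 2.785580829863897 {'side': [[257.3, 236.0], [254.9, 218.0]], 'top': [[259.9, 206.5], [248.6, 204.6]]}
[[ 0.538  0.135  0.135]
 [ 0.551  0.064  0.245]
 [ 0.574 -0.061  0.21 ]
 [ 0.575 -0.066  0.078]
 [ 0.553  0.055  0.032]
 [ 0.547  0.084  0.093]
 [ 0.558  0.025  0.14 ]]
[([213.7, 255.1], 0.76)] [([242.4, 252.5], 0.62)]
[([195.7, 241.4], 0.8)] [([210.1, 229.0], 0.91)]
```

```bash
python3 -m inch '0.035 -0.031 -0.016 0 0;0.07 -0.062 -0.032 0 0;0.105 -0.093 -0.048 0 0;0.14 -0.124 -0.064 0 0;0.176 -0.155 -0.08 0 0' 20
python3 -m inch '0.035 -0.031 0 0 0;0.07 -0.062 0 0 0;0.105 -0.093 0 0 0;0.14 -0.124 0 0 0;0.176 -0.155 0 0 0'
python3 -m inch '0.035 -0.031 0 -0.14 0;0.07 -0.062 0 -0.28 0;0.105 -0.093 0 -0.42 0;0.14 -0.124 0 -0.56 0;0.176 -0.155 0 -0.7 0'
python3 -m inch '0 0 0 -0.145 0;0 0 0 -0.29 0;0 0 0 -0.43 0;0 0 0 -0.588 0;0 0 0 -0.588 0'
```

```text
clock: 1.6
position: [0.3692, -0.3384, 0.4855]
ee_rot: [3.056, 0.727, 0.0]
force: [1.3, -0.5, 0.6]
width: 0.613
gripper_force: 0.0
clock: 2.1
position: [0.4564, -0.1208, 0.4851]
ee_rot: [3.056, 0.727, 0.001]
force: [0.7, -0.1, 0.3]
width: 0.183
gripper_force: 0.0
clock: 2.6
position: [0.5437, 0.0968, 0.485]
ee_rot: [2.616, 1.738, 0.001]
force: [0.7, -0.8, 0.4]
width: 0.003
gripper_force: 0.0
clock: 3.1
position: [0.5434, 0.095, 0.4846]
ee_rot: [-2.004, -2.42, 0.0]
force: [0.3, -0.1, -0.3]
width: 0.002
gripper_force: 0.0
```

```bash
python3 -m inch '0 0 0.041 0 0;0 0 0.082 0 0;-0.012 0 0.082 0 0;-0.024 0 0.082 0 0;-0.036 0 0.082 0 0'
python3 -m inch '-0.01 0 0 0 0;-0.02 0 0 0 0;-0.03 0 0.001 0 0;-0.04 0 0.002 0 0;-0.05 0 0.003 0 0'
```

```text
clock: 3.6
position: [0.5508, 0.0592, 0.405]
ee_rot: [2.007, 2.414, 0.004]
force: [0.2, 3.2, 2.1]
width: 0.004
gripper_force: 1.6
clock: 4.1
position: [0.5595, 0.01, 0.3997]
ee_rot: [2.007, 2.417, 0.001]
force: [1.1, 4.4, -0.7]
width: 0.003
gripper_force: 1.8
```

Run:
```python
from h import *
ims=[cv2.cvtColor(arm.get_image(c),cv2.COLOR_RGB2BGR) for c in("side","top")]
a=cv2.resize(ims[0][150:270,190:310],None,fx=3.3,fy=3.3);b=cv2.resize(ims[1][140:260,190:310],None,fx=3.3,fy=3.3)
cv2.imwrite("pics/m1.png",np.hstack([a,b]))
```

```text
(no output)
```

View pics/m1.png

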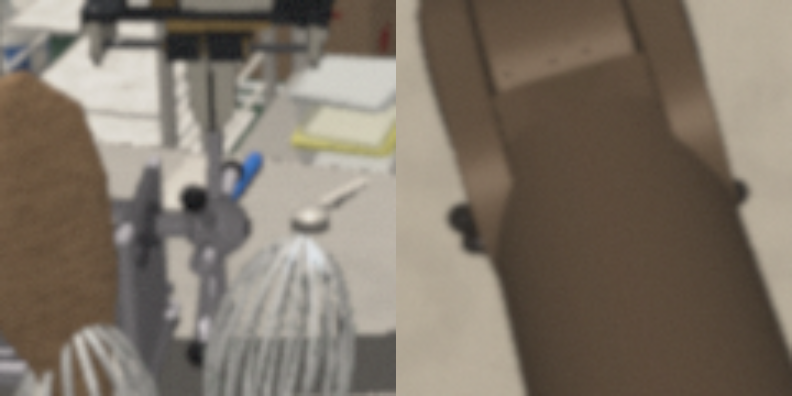

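The picture shows the closed fingers on the spoke at the wheel's top (crop about 205,140), with the roller still upright. The push works at about 4 N, so I continue.

```bash
python3 -m inch '-0.013 0 0.005 0 0;-0.0254 0 0.0123 0 0;-0.036 0 0.0225 0 0;-0.0461 0 0.0336 0 0;-0.0545 0 0.0491 0 0'
python3 -m inch '0.005 0 -0.03 0 0;0.015 0 -0.075 0 0;0.03 0 -0.12 0 0;0.03 0 -0.14 0 0;0.03 0 -0.14 0 0'
```

```text
clock: 4.7
position: [0.5693, -0.0439, 0.3496]
ee_rot: [-2.007, -2.417, 0.0]
force: [0.5, 3.6, 2.9]
width: 0.003
gripper_force: 1.8
clock: 5.2
position: [0.5643, -0.0139, 0.4929]
ee_rot: [2.005, 2.413, 0.003]
force: [0.1, 0.3, 0.5]
width: 0.005
gripper_force: 0.0
```

```bash
python3 -m inch '0.047 0 0 0 0;0.094 0 0 0 0;0.094 0 0.044 0 0;0.094 0 0.088 0 0;0.082 0 0.088 0 0'
python3 -m inch '-0.0135 0 0 0 0;-0.027 0 0 0 0;-0.042 0 0.001 0 0;-0.0562 0 0.0025 0 0;-0.0727 0 0.009 0 0'
python3 -m inch '0 0 0 0 0;0.01 0 -0.045 0 0;0.01 0 -0.095 0 0;-0.04 0 -0.095 0 0;-0.09 0 -0.095 0 0'
python3 -m inch '-0.045 -0.015 0 0 0;-0.09 -0.03 0 0 0;-0.135 -0.045 0 0 0;-0.18 -0.06 0 0 0;-0.18 -0.06 0 0 0'
python3 - <<'E'
from h import *
ims=[cv2.cvtColor(arm.get_image(c),cv2.COLOR_RGB2BGR) for c in("side","top")]
a=cv2.resize(ims[0][160:260,190:290],None,fx=4,fy=4,interpolation=2);b=cv2.resize(ims[1][140:240,195:295],None,fx=4,fy=4,interpolation=2)
cv2.imwrite("pics/m2.png",np.hstack([a,b]))
E
```

```text
clock: 5.7
position: [0.5464, 0.0663, 0.3959]
ee_rot: [-1.999, -2.414, 0.014]
force: [-0.3, -0.4, -0.0]
width: 0.006
gripper_force: 0.0
clock: 6.2
position: [0.5626, -0.0051, 0.3949]
ee_rot: [2.006, 2.416, 0.004]
force: [0.5, 3.8, -0.2]
width: 0.007
gripper_force: 1.8
clock: 6.7
position: [0.5789, -0.0925, 0.491]
ee_rot: [2.0, 2.418, 0.003]
force: [1.5, -0.2, -0.5]
width: 0.006
gripper_force: 0.0
clock: 7.2
position: [0.5501, -0.2895, 0.4875]
ee_rot: [2.02, 2.405, -0.008]
force: [-0.0, -1.0, 0.2]
width: 0.005
gripper_force: 0.0
```

View pics/m2.png

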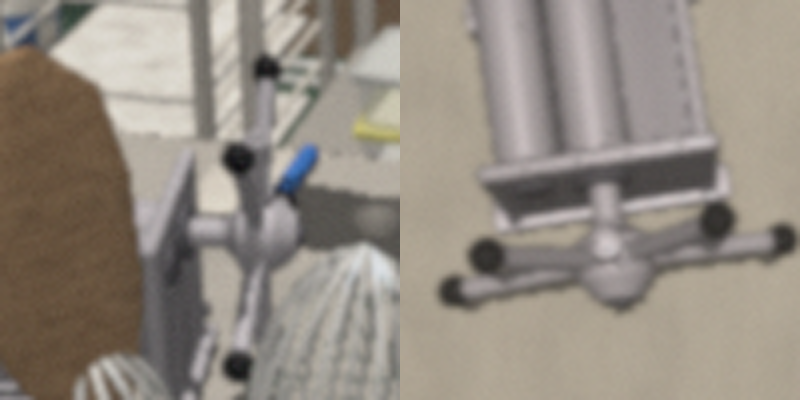

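Run:
```python
from h import *
obs={"side":[(256.8,176.8),(249.5,199.3),(249.5,251.5)],"top":[(216.8,204),(208,212.8),(274.3,194.8),(291,199.8)]}
S=fit(obs,grid=np.arange(-.7,.7,.1))
for s in S[:2]: print(s.cost,s.x.round(4),np.degrees(s.x[3]),s.fun.round(1))
print(arm.place_of("top","oil_stem")[:1],proj("top",w(S[0].x[:3],wheel(S[0].x[3])[5:])), arm.observe()["position"],arm.observe()["ee_rot"])
```

```text
0.4878548106632069 [ 0.5583  0.0253  0.1841 -0.0212] -1.2118253003479478 [ 0.  -0.   0.  -0.1  0.  -0.5 -0.2  0.   0.6 -0.1 -0.1  0.1 -0.5 -0. ]
0.48785481066324027 [ 0.5583  0.0253  0.1841 -0.0212] -1.2118252903852107 [ 0.  -0.   0.  -0.1  0.  -0.5 -0.2  0.   0.6 -0.1 -0.1  0.1 -0.5 -0. ]
[{'point': [202.4, 244.8], 'conf': 0.73}] [[245.9455624  200.35165901]
 [248.53289756 204.50979085]] [ 0.55261222 -0.28063811  0.48841392] [-2.00703126e+00 -2.41616151e+00 -1.66263170e-04]
```

```bash
python3 -m inch '0.049 0.01 0 0 0;0.098 0.02 0 0 0;0.147 0.03 0 0 0;0.196 0.04 0 0 0;0.245 0.05 0 0 0'
python3 -m inch '0.05 0.01 0 0 0;0.05 0.01 0.048 0 0;0.05 0.01 0.095 0 0;0.05 0.01 0.095 0 0;0.03 0.01 0.095 0 0'
python3 -m inch '-0.005 0 0 0 0;-0.007 0 0 0 0;-0.007 0 0 0 0;0.005 0 -0.045 0 0;0.005 0 -0.093 0 0'
python3 -m inch '-0.048 0 0 0 0;-0.096 -0.01 0 0 0;-0.144 -0.025 0 0 0;-0.19 -0.04 0 0 0;-0.235 -0.055 0 0 0'
python3 -m inch '-0.03 0 0 0 0;-0.03 0 0 0 0;-0.03 0 0 0 0'
python3 - <<'E'
from h import *
ims=[cv2.cvtColor(arm.get_image(c),cv2.COLOR_RGB2BGR) for c in("side","top")]
a=cv2.resize(ims[0][160:260,190:290],None,fx=4,fy=4,interpolation=2);b=cv2.resize(ims[1][140:240,195:295],None,fx=4,fy=4,interpolation=2)
cv2.imwrite("pics/m3.png",np.hstack([a,b]))
E
```

```text
clock: 7.85
position: [0.556, -0.0268, 0.4891]
ee_rot: [2.003, 2.42, 0.001]
force: [0.5, 1.0, -0.9]
width: 0.002
gripper_force: 0.0
clock: 8.35
position: [0.5604, 0.0057, 0.3946]
ee_rot: [-1.996, -2.425, -0.004]
force: [-0.1, 0.4, 0.7]
width: 0.003
gripper_force: 0.0
clock: 8.85
position: [0.5592, 0.0077, 0.4866]
ee_rot: [-2.001, -2.417, 0.002]
force: [1.2, 0.3, -0.0]
width: 0.007
gripper_force: 0.0
clock: 9.35
position: [0.549, -0.2366, 0.4867]
ee_rot: [2.006, 2.418, 0.001]
force: [1.5, 0.7, 0.4]
width: 0.007
gripper_force: 0.0
clock: 9.65
position: [0.555, -0.2646, 0.4862]
ee_rot: [-2.006, -2.416, -0.001]
force: [1.2, 0.9, 0.5]
width: 0.006
gripper_force: 0.0
```

View pics/m3.png

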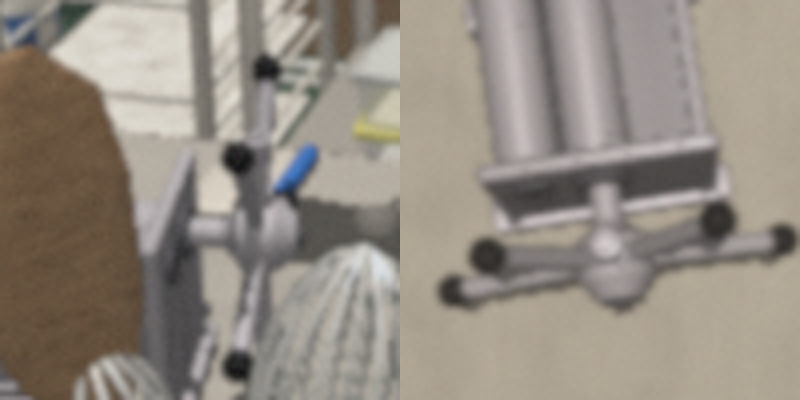

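```bash
python3 -m inch '0.047 0.01 0 0 0;0.094 0.02 0 0 0;0.141 0.03 0 0 0;0.188 0.04 0 0 0;0.235 0.05 0 0 0'
python3 -m inch '0.045 0.005 0 0 0;0.045 0.005 0.047 0 0;0.045 0.005 0.093 0 0;0.035 0.005 0.093 0 0;0.023 0.005 0.093 0 0'
python3 -m inch '-0.005 0 0 0 0;-0.007 0 0 0 0;-0.008 0 0 0 0;-0.009 0 0 0 0;-0.009 0 0 0 0'
python3 - <<'E'
from h import *
s=arm.observe();d=s["position"][:2]-[.5581,.0253];print(d@[-.1837,.983],s["position"][2]-.178,s["force"])
E
```

```text
clock: 10.25
position: [0.5599, -0.0211, 0.4871]
ee_rot: [2.003, 2.419, 0.001]
force: [2.1, -0.2, 0.3]
width: 0.007
gripper_force: 0.0
clock: 10.75
position: [0.561, 0.0014, 0.3942]
ee_rot: [2.0, 2.422, 0.002]
force: [0.7, 0.1, 0.0]
width: 0.001
gripper_force: 0.0
clock: 11.25
position: [0.5631, -0.01, 0.3936]
ee_rot: [-2.006, -2.417, -0.0]
force: [-0.2, 0.2, -0.1]
width: 0.003
gripper_force: 0.0
-0.03566052709403254 0.21558655814500471 [-0.16315681  0.15599187 -0.07669197]
```

```bash
for i in 1; do :; done
python3 -m inch '-0.001 0 0 0 0;-0.001 0 0 0 0' | grep force:
python3 -m inch '-0.001 0 0 0 0;-0.001 0 0 0 0' | grep force:
python3 -m inch '-0.001 0 0 0 0;-0.001 0 0 0 0' | grep force:
```

```text
force: [0.3, 0.2, -0.1]
gripper_force: 0.0
force: [0.6, -0.5, -0.3]
gripper_force: 0.0
force: [-0.1, 0.5, -0.4]
gripper_force: 0.0
```

```bash
python3 -m inch '-0.001 0 0 0 0;-0.001 0 0 0 0' | grep force:
python3 -m inch '-0.001 0 0 0 0;-0.001 0 0 0 0' | grep force:
```

```text
force: [0.0, -0.0, 0.9]
gripper_force: 0.0
force: [-0.1, 1.1, 0.3]
gripper_force: 0.0
```

```bash
python3 -m inch '-0.001 0 0 0 0;-0.001 0 0 0 0' | grep force:
python3 - <<'E'
from h import *
im=cv2.cvtColor(arm.get_image("side"),cv2.COLOR_RGB2BGR)
cv2.imwrite("pics/m4.png",cv2.resize(im[150:260,190:290],None,fx=5,fy=5,interpolation=2))
E
```

```text
force: [-0.5, -0.3, -0.1]
gripper_force: 0.0
```

View pics/m4.png

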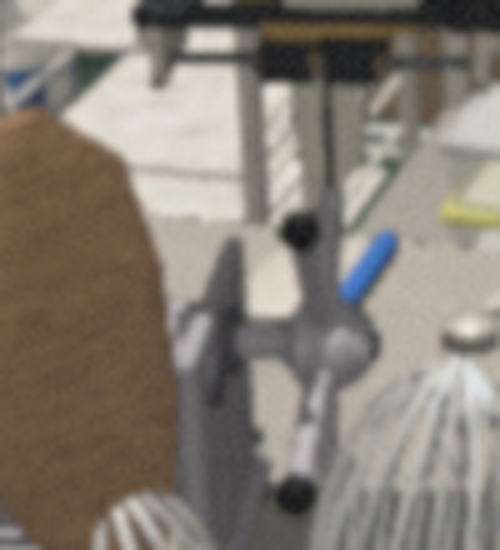

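The side view shows the finger standing beside the upper right spoke, with the wheel unchanged (ball at crop 298,232). I keep creeping towards contact.

```bash
python3 -m inch '-0.001 0 0 0 0;-0.001 0 0 0 0' | grep force:
python3 -m inch '-0.001 0 0 0 0;-0.001 0 0 0 0' | grep force:
```

```text
force: [0.2, -0.3, 0.3]
gripper_force: 0.0
force: [0.4, 0.2, -0.2]
gripper_force: 0.0
```

```bash
python3 -m inch '-0.001 0 0 0 0;-0.001 0 0 0 0' | grep force:
```

```text
force: [0.3, 0.1, 0.9]
gripper_force: 0.2
```

```bash
python3 -m inch '-0.001 0 0 0 0;-0.001 0 0 0 0' | grep force:
python3 -m inch '-0.001 0 0 0 0;-0.001 0 0 0 0' | grep force:
```

```text
force: [0.7, 2.0, -0.6]
gripper_force: 0.7
force: [0.6, 4.0, -0.4]
gripper_force: 1.2
```

```bash
python3 -m inch '-0.001 0 0 0 0;-0.0017 0 0 0 0;-0.0017 0 0 0 0' | grep force:
python3 -m inch '0.008 0 0 0 0;0.015 0 -0.03 0 0;0.015 0 -0.075 0 0;0.015 0 -0.093 0 0;-0.03 0 -0.093 0 0'|grep force:
python3 -m inch '-0.048 0 0 0 0;-0.096 -0.01 0 0 0;-0.144 -0.025 0 0 0;-0.19 -0.04 0 0 0;-0.22 -0.055 0 0 0'|grep clock
python3 -m inch '-0.23 -0.055 0 0 0;-0.22 -0.055 0 0 0' >/dev/null
python3 - <<'E'
from h import *
print(arm.observe()["position"],arm.observe()["dq"].round(2))
G=[arm.get_image(c) for c in("side","top")]
def dark(im,c):  # refine: dark blob centroid near predicted balls
    g=cv2.cvtColor(im,cv2.COLOR_RGB2GRAY).astype(float);return g
def cen(im,pts):
    g=cv2.cvtColor(im,cv2.COLOR_RGB2GRAY).astype(float);o=[]
    for x,y in pts:
        for _ in range(5):
            yy,xx=np.mgrid[-4:5,-4:5];X=np.round(x)+xx;Y=np.round(y)+yy
            W=np.clip(75-g[Y.astype(int),X.astype(int)],0,None)*((X-x)**2+(Y-y)**2<20);x,y=(W*X).sum()/W.sum(),(W*Y).sum()/W.sum()
        o.append((x,y))
    return o
obs={"side":cen(G[0],[(256.8,176.8),(249.5,199.3),(249.5,251.5)]),"top":cen(G[1],[(216.8,204),(208,212.8),(274.3,194.8),(291,199.8)])}
for k in obs: print(np.round(obs[k],1).tolist())
s=fit(obs,grid=[-.05,.02])[0];print(s.cost,s.x.round(4),np.degrees(s.x[3]),s.fun.round(1))
a=cv2.resize(G[0][160:260,190:290],None,fx=4,fy=4,interpolation=2);b=cv2.resize(G[1][140:240,195:295],None,fx=4,fy=4,interpolation=2)
cv2.imwrite("pics/m5.png",np.hstack([a,b])[:,:,::-1])
for n in("tape","bowls","ladle","dough_scraper"): print(n,[np.round(d["point"],1).tolist() for d in arm.place_of("top",n)[:1]])
E
```

```text
force: [0.3, 1.6, 0.0]
gripper_force: 1.2
force: [0.9, 0.2, -0.2]
gripper_force: 0.0
clock: 14.8
[ 0.55122124 -0.37987527  0.48695111] [ 0.44  0.42  0.18 -0.69  0.08  0.26  0.71]
[[256.6, 177.9], [249.9, 195.6], [248.9, 248.0]]
[[220.8, 202.8], [205.7, 212.5], [277.8, 194.8], [289.0, 200.5]]
0.7671040299921236 [0.5587 0.026  0.1866 0.0845] 4.83882274617966 [ 0.5  0.1 -0.1 -0.4  0.1 -0.1 -0.6  0.   0.6 -0.1  0.1 -0.2 -0.5 -0.1]
tape [[277.2, 181.9]]
bowls []
ladle [[215.5, 361.8]]
dough_scraper [[168.5, 364.5]]
```

View pics/m5.png

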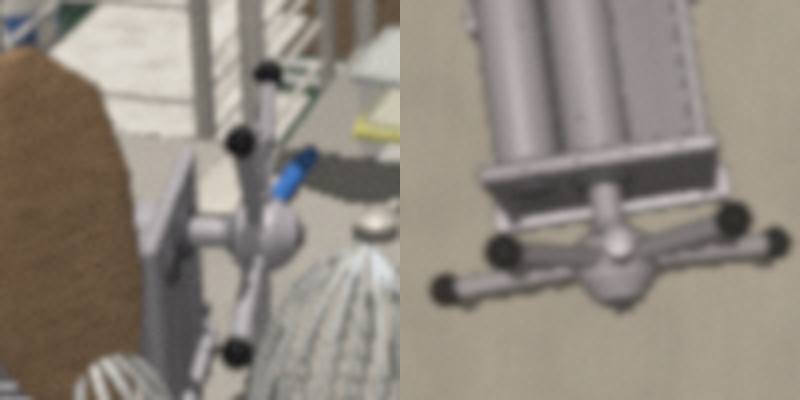

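The stem cap sits slightly right of upright (crop 620,243) and the fit gives +4.8°. The slow push released in a jump. I'll nudge the wheel back with the upper right ball, from its right side.

```bash
cat >> h.py <<'E'
def lat():
    s=arm.observe();d=s["position"][:2]-[.5582,.0254];print("lat",(d@[-.1837,.983]).round(4),"ax",(d@[.983,.1837]).round(4),"tip",(s["position"][2]-.178).round(4),"F",s["force"].round(1),s["clock"])
def cen(im,pts):
    g=cv2.cvtColor(im,cv2.COLOR_RGB2GRAY).astype(float);o=[]
    for x,y in pts:
        for _ in range(6):
            yy,xx=np.mgrid[-5:6,-5:6];X=np.round(x)+xx;Y=np.round(y)+yy
            W=np.clip(75-g[Y.astype(int),X.astype(int)],0,None)*((X-x)**2+(Y-y)**2<20);x,y=(W*X).sum()/W.sum(),(W*Y).sum()/W.sum()
        o.append((x,y))
    return o
def qside():
    c=cen(arm.get_image("side"),[(249.9,197),(249,249.5)]);B=lambda q:proj("side",w((.5584,.0254,.185),wheel(q)[[4,3]]))
    # pick the two visible left balls by nearest
    def r(q):
        U=proj("side",w((.5584,.0254,.185),wheel(q[0])[:5]));return np.concatenate([U[np.argmin(((U-o)**2).sum(1))]-o for o in c])
    s=least_squares(r,[.04]);print("q",np.degrees(s.x).round(2),s.fun.round(1))
E
python3 -m inch '0 0 0 0 0;0 0 0 0 0' >/dev/null; python3 -c "
from h import *
lat();qside();lat()"
```

```text
lat -0.3945 ax -0.0799 tip 0.309 F [-0.8  0.2 -0.3] 15.5
q [4.26] [ 0.  -0.1  0.3  0.1]
lat -0.3948 ax -0.08 tip 0.309 F [0.1 0.  0.6] 15.55
```

```bash
python3 -m inch '0.046 0.013 0 0 0;0.092 0.027 0 0 0;0.138 0.04 0 0 0;0.184 0.053 0 0 0;0.23 0.067 0 0 0' >/dev/null
python3 -m inch '0.045 0.013 0 0 0;0.045 0.013 0.05 0 0;0.045 0.013 0.098 0 0;0.045 0.013 0.104 0 0;0.055 0.013 0.104 0 0' |grep force
python3 -m inch '0.005 0 0 0 0;0.01 0 0 0 0;0.012 0 0 0 0;0.012 0 0 0 0' |grep force; python3 -c "
from h import *
lat();qside()"
```

```text
force: [0.8, 0.4, 1.0]
gripper_force: 0.0
force: [0.1, -0.3, -0.1]
gripper_force: 0.0
lat -0.0984 ax -0.0004 tip 0.2058 F [ 0.1 -0.3 -0.1] 16.95
q [4.05] [-0.   0.   0.7 -0.1]
```

```bash
python3 -m inch '0.002 0 0 0 0;0.002 0 0 0 0' |grep force
python3 -m inch '0.002 0 0 0 0;0.002 0 0 0 0' |grep force
python3 -m inch '0.001 0 0 0 0;0.001 0 0 0 0' |grep force;  python3 -c "
from h import *
lat();qside()"
```

```text
force: [0.5, 0.0, -0.0]
gripper_force: 0.0
force: [0.5, -1.0, 0.5]
gripper_force: 0.9
force: [-0.1, -5.2, 1.7]
gripper_force: 2.4
lat -0.0946 ax -0.0007 tip 0.2048 F [-0.1 -5.2  1.7] 17.6
q [3.79] [ 0.1  0.   0.7 -0.1]
```

```bash
python3 -m inch '0.001 0 0 0 0;0.001 0 0 0 0' |grep force
python3 -c "
from h import *
lat();qside()"
python3 -m inch '0.001 0 0 0 0;0.001 0 0 0 0' |grep force;  python3 -c "
from h import *
lat();qside()"
```

```text
force: [-0.3, -6.3, 4.8]
gripper_force: 3.2
lat -0.0941 ax -0.0007 tip 0.205 F [-0.3 -6.3  4.8] 17.85
q [3.68] [ 0.   0.1  0.7 -0.2]
force: [-0.7, -8.1, 5.3]
gripper_force: 4.0
lat -0.0935 ax -0.0007 tip 0.2052 F [-0.7 -8.1  5.3] 18.1
q [3.33] [ 0.   0.   0.6 -0.1]
```

```bash
python3 -m inch '0.001 0 0 0 0;0.001 0 0 0 0' |grep force
python3 -c "
from h import *
lat();qside()"
python3 -m inch '0.001 0 0 0 0;0.001 0 0 0 0' |grep force;  python3 -c "
from h import *
lat();qside()"
```

```text
force: [-0.3, -9.4, 6.6]
gripper_force: 4.7
lat -0.0929 ax -0.0006 tip 0.2054 F [-0.3 -9.4  6.6] 18.35
q [2.97] [ 0.1  0.1  0.8 -0.2]
force: [-0.2, -10.5, 8.1]
gripper_force: 5.4
lat -0.0922 ax -0.0005 tip 0.2057 F [ -0.2 -10.5   8.1] 18.6
q [2.73] [ 0.1  0.1  0.8 -0.2]
```

```bash
python3 -m inch '0.0005 0 -0.001 0 0;0.001 0 -0.002 0 0;0.001 0 -0.002 0 0' |grep force
python3 -c "
from h import *
lat();qside()"
python3 -m inch '0.001 0 -0.001 0 0;0.001 0 -0.001 0 0' |grep force;  python3 -c "
from h import *
lat();qside()"
```

```text
force: [0.9, -8.2, 6.4]
gripper_force: 4.2
lat -0.0905 ax -0.0005 tip 0.2075 F [ 0.9 -8.2  6.4] 18.95
q [1.35] [ 0.   0.1  0.8 -0.2]
force: [1.0, -7.8, 5.1]
gripper_force: 4.0
lat -0.0894 ax -0.0005 tip 0.2085 F [ 1.  -7.8  5.1] 19.2
q [0.73] [ 0.   0.1  0.9 -0.2]
```

```bash
python3 -m inch '0.001 0 -0.001 0 0;0.0017 0 -0.0017 0 0;0.0017 0 -0.0017 0 0' |grep force
python3 -c "
from h import *
lat();qside()"
python3 -m inch '-0.001 0 0 0 0;-0.003 0 0 0 0;-0.008 0 0 0 0;-0.03 0 0 0 0;-0.03 0 -0.05 0 0' |grep force
python3 -m inch '-0.03 -0.01 -0.04 0 0;-0.08 -0.02 -0.04 0 0;-0.13 -0.04 -0.04 0 0;-0.18 -0.05 -0.04 0 0;-0.22 -0.06 -0.04 0 0' |grep force
python3 -m inch '0 0 0 0 0;0 0 0 0 0' >/dev/null;  python3 - <<'E'
from h import *
lat();G=[arm.get_image(c) for c in("side","top")]
obs={"side":cen(G[0],[(256.8,177),(249.5,198.5),(249.5,251)]),"top":cen(G[1],[(217.5,203.8),(207.5,212.7),(275,194.8),(290.6,200)])}
s=fit(obs,grid=[-.05,.02])[0];print(s.cost,s.x.round(4),np.degrees(s.x[3]),s.fun.round(1));qside()
E
```

```text
force: [0.6, -5.8, 5.7]
gripper_force: 3.7
lat -0.0875 ax -0.0004 tip 0.2101 F [ 0.6 -5.8  5.7] 19.55
q [-0.57] [ 0.   0.   0.9 -0.1]
force: [1.2, -0.6, -0.8]
gripper_force: 0.0
force: [1.2, 0.1, 0.0]
gripper_force: 0.0
lat -0.3372 ax -0.0611 tip 0.2983 F [ 0.4  1.  -0.6] 20.8
0.7733701031177657 [0.5586 0.0264 0.1854 0.0056] 0.32303729422531613 [ 0.5 -0.1 -0.1 -0.4  0.2 -0.1 -0.6 -0.   0.7 -0.1  0.1 -0.1 -0.6 -0.1]
q [-0.44] [ 0.1 -0.1  0.4  0.1]
```

Both fits put the stem within about 0.5° of upright, the roller hasn't moved, and the arm is clear.

```bash
python3 -c "
from cell import arm
print(arm.sign_off())"
```

```text
the job is handed in; nothing more can be done
None
```

The oil stem now points straight up, within about 0.5° by the camera fits, with the wheel at rest and the arm clear; the roller hasn't moved, and nothing around it was touched as far as I could see. I handed the job in at about 21 s.

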